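Clear the mug and pop open the touch-latch cupboard

TASK

Slide the upturned mug that blocks the wider cupboard's door sideways along the worktop, away from the hinges, until it stands wholly past the door's free edge. Then press the door in at its round press pad, near the free edge, until the touch latch lets go, and draw back so that the spring brings the door ajar. Only push: do not lift or tip the mug, do not pull the door open any wider, leave the narrower cupboard shut and everything else where it stands.

Things in the scene. Friction and masses are not known exactly. Their poses are not given: they have to be found in the camera images.
- cupboard: Wider of two fixed low steel cupboards: 180 deep (x), 280 wide (y), 180 high. Origin: centre of its underside, on the worktop; its -x axis points out of the front, to the robot. A plain upright metal door covers the front: 14 thick, outer face at x = -111, from y = +136 (hinge edge, robot's left, two dark barrels there) to y = -136 (free edge), top at z = 177. The worktop past the free edge is clear.
- wide_door (a joint): Wider door's angle (rad): 0 shut, negative pushed in, positive swung out to -x about the upright hinge edge. Shut, it is latched. Pushed in to its stop, 6 mm at the free edge (-0.022; 6 N at the press pad, 9 to 12 N is ample; under 3 mm does nothing) the latch lets go; as the finger draws back a soft spring swings it to 0.45 (edge 120 mm out) and holds it. Pushed shut it does not relatch.
- wide_door_press (a point): Centre of the front of the round press pad (a plain steel disc, diameter 30, standing 10 proud) on the outer face of the wider door, its axis 30 in from the free edge and 30 below the door's top, 147 above the worktop. It moves with the door. Push here along the cupboard's +x.
- mug: Upturned white mug, rim down on the worktop before the wider door: diameter 80 at the worktop, 66 at height 74, 80 high, 225 to 390 g. Handle: 67 from the axis at heights 15 to 65 along its own -x (within 0.7 rad of straight away from the door). Origin: centre of its underside. Its axis starts 75 to 95 before the door's face, 56 to 96 inside the free edge. Push below height 45; higher may tip it.
- free_edge (a point): Fixed point on the cupboard's front at the foot of the shut wider door's free edge, outer face (cupboard frame x = -111, y = -136, z = 0). The mug is wholly past it once its axis is 40 or more to its -y side (cupboard frame y below -176).
- side_cupboard: The narrower cupboard, fixed, beside the wide one (either side): 180 deep, 180 wide, 180 high, same make, same frame. To be left shut.
- narrow_door (a joint): Opening angle of the narrower cupboard's door (rad), 0 shut; same touch latch. Leave it.
- jug: Small steel milk jug, diameter 66, 75 high, in front of and beyond the wider door's hinge edge. Origin at the centre of its underside. Leave it.
- saucers: Stack of white saucers, diameter 110, 26 high, on top of the narrower cupboard. Origin at the centre of its underside. Leave it.
- spare_mug_a: Upturned white mug (as mug) at the right of the worktop. Leave it.
- spare_mug_b: Upturned grey mug (as mug) at the right of the worktop. Leave it.
- spoon: Steel serving spoon 200 long, lying along its x near the robot at the left. Leave it.
There are look-alikes about, which are no part of the job. Leave any orange look-alike of the mug alone.

How it is judged:
By the outcome, as a careful person would: the job done as asked, in the order asked, and still so for the second after the job is handed in, with the robot touching nothing.
It also fails if it takes over 48 s, if anything falls off the work surface, if the arm or the gripper's body presses on something with over 40 N, if the wrist force passes 120 N, or if a joint passes its speed limit or range.

ROBOT

A 7-joint arm with a two-finger parallel gripper is mounted at the origin on the work surface. World frame = base frame: x ahead of the robot, y to its left, z up, the work surface at z = 0. Lengths are in m, angles in rad, forces in N, time in s.
With the tool pointing down it reaches from about 0.425 to 1.025 m from the base axis. Payload 9.4 kg.
Tool frame: the origin (TCP) lies at the very end of the fingers, on their centre line; the grasp point (between the pads) lies 19 mm behind it; z points along the fingers, x is the direction in which the jaws open and shut, and the axes are right-handed (so a half turn about z gives the same grasp; the last joint's range is limited). The gripper opens to 85 mm and grips with 20 to 120 N. Pads are 22 mm wide; open, the fingers measure 114 mm over their backs; the gripper's body (76 mm by 85 mm) begins 54 mm behind the grasp point. The pads swing forward as they close: fully open they stand 13 mm farther back than shut.
Start: joints at [1.134, 0.599, -0.003, 1.599, 0.002, 0.943, -0.08], TCP at [0.255, -0.679, 0.231] pointing down, gripper open.
Joint ranges: [-2.57, 2.57], [-0.35, 1.97], [-1.29, 1.29], [0.11, 2.56], [-1.05, 4.19], [0.11, 1.86], [-2.63, 2.63]. Speed limits (rad/s): [2.22, 2.22, 3.01, 3.01, 3.14, 3.14, 3.14].

INTERFACE

Orientations are given as a unit quaternion [w, x, y, z].
In Python, from rig import telemetry, camera, robot gives the robot as it stands. The module is installed in compiled form; this text tells all that it offers.
- The arm moves only by the tool jog_arm, never from a script. Its argument "steps" is a list of rows, each a list of 4 numbers: the shift along the tool's x, y, z in m, then the turn about the tool's z in rad. In form: [[x, y, z, spin], ...]. A call has 1 to 5 rows; each row is the pose to reach, as a shift and turn from the pose commanded when the call began, along the tool's axes at that moment; what a row does not reach only later rows make up. A row lasts 1/8 s, in which the tool goes at most 62.5 mm and 10.7 degrees, less where a joint would pass 70% of its speed; a pose out of reach is approached as far as the arm can. A call with a gripper value outside its range is refused whole. "jaw" is the opening, from 0 (shut) to 1 (fully open), set as the call begins (left out, the last holds). The fingers move at their own pace and stop on an object; the grip force is fixed at half the most. Time passes only in rows, so rows that repeat a pose let the fingers close. It gives the time, the measured TCP pose, the force and the opening at its end, in the units of the state.
- telemetry.get_obs(): the state, without advancing time (a new reading comes with each control period).
- camera(name): name is "side" or "top"; returns a dict with "pixels" (420x560x3 uint8, blue, green, red), "fovy" (degrees; the focal length in pixels is half the picture's height over the tangent of half this angle, whatever the lens; pixels are square), "cx", "cy" (the principal point, pixels), "R" (3x3) and "t" (3): a world point X has camera coordinates R X + t. Camera axes: x right, y down, z forward; pixel columns grow to the right and rows downward; lengths in m; the calibration is good to about 2 mm. A picture is of the moment at which its call begins. There is no depth.
- robot.sign_off(): hands the job in, once; it reports no verdict.
The state is a dict: "t": time; "joints": joint angles; "dq": joint speeds; "joint_torque": joint torques, N m; "tcp_pos": TCP position; "ee_rot": TCP orientation; "wrist_force": force on the tool from outside, world axes, zero at the start; "ft_torque": the same for the moment, N m; "width": finger opening in m.
Only numpy, scipy, OpenCV 4.12 (cv2) and the standard library are available. Lean on these libraries where they do the work, as an engineer would, in place of code of your own. Each camera call takes 0.05 s, during which the arm holds its last target.

## Working session

There is one attempt and no reset: what is moved stays moved. The work goes in short steps, Python scripts to look and compute and a tool call to move; the robot and the scene stay as the last step left them, time stands still between calls to the robot, and variables do not carry over. Pictures are saved under pics/ and viewed, and the job is handed in when it is done.

Besides the shell and the picture viewer there is one more tool, called after "Emit:" by a JSON object that holds its "method" and its "body". jog_arm: Moves the arm, as the interface text tells. Its arguments: {"type":"object","properties":{"steps":{"type":"array","items":{"type":"array","items":{"type":"number"}}},"jaw":{"type":"number"}},"required":["steps"]}

```bash
mkdir -p pics; python3 - <<'E'
from rig import telemetry,camera
import cv2,numpy as np
o=telemetry.get_obs()
for k,v in o.items(): print(k,np.round(v,4).tolist())
for n in("side","top"):
    c=camera(n); cv2.imwrite(f"pics/{n}0.png",c["pixels"]); np.savez(f"{n}0.npz",**c)
    print(n,c["fovy"],c["cx"],c["cy"],c["R"].round(4).tolist(),np.round(c["t"],4).tolist(), (-np.array(c["R"]).T@c["t"]).round(3), [k for k in c])
E
```

```text
t 0.0
joints [1.1343, 0.6001, -0.0025, 1.6001, 0.0018, 0.9429, -0.0798]
dq [-0.0003, -0.0011, -0.0018, -0.0012, 0.0015, 0.0006, 0.0013]
joint_torque [-0.001, -77.6451, 1.5646, -25.8008, 0.0123, 0.0089, 0.0]
tcp_pos [0.2551, -0.6782, 0.2304]
ee_rot [-0.0004, 0.8222, -0.5692, -0.0007]
wrist_force [0.2321, -0.2851, 0.4309]
ft_torque [-0.0384, 0.0186, 0.0065]
width 0.0853
side 46.29651280240015 275.22252608210334 207.88833173898388 [[-0.9411, -0.3379, 0.014], [-0.2588, 0.6928, -0.6731], [0.2178, -0.6371, -0.7394]] [0.4948, 0.2421, 1.4175] [0.22  0.903 1.204] ['pixels', 'fovy', 'cx', 'cy', 'R', 't']
top 43.58577248410583 282.4580539415277 209.16314072005426 [[0.0142, -0.9999, 0.0034], [-0.9942, -0.0144, -0.1067], [0.1067, -0.0019, -0.9943]] [-0.0409, 0.5543, 1.6312] [ 0.378 -0.03   1.681] ['pixels', 'fovy', 'cx', 'cy', 'R', 't']
```

View pics/side0.png

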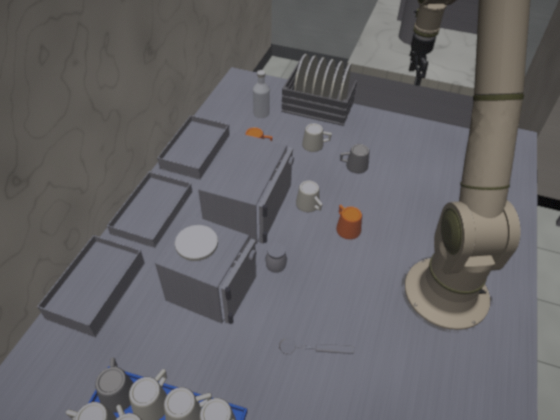

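View pics/top0.png

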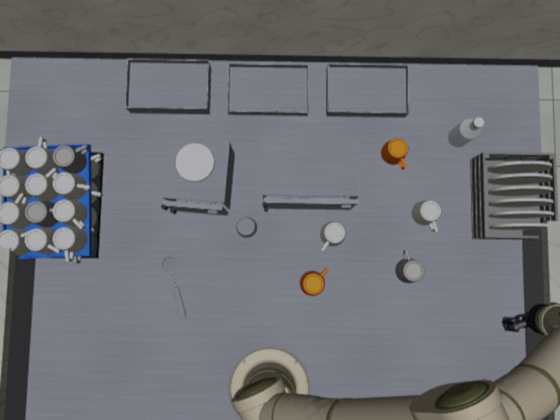

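```bash
python3 - <<'E'
import cv2,numpy as np
t=np.load("top0.npz")["pixels"][120:310,230:450]; s=np.load("side0.npz")["pixels"][120:280,180:390]
t=cv2.convertScaleAbs(cv2.resize(t,None,fx=3.5,fy=3.5,interpolation=2),alpha=1.5)
s=cv2.convertScaleAbs(cv2.resize(s,None,fx=3.7,fy=3.7,interpolation=2),alpha=1.5)
for im,x0,y0,f,n in((t,230,120,3.5,"t"),(s,180,120,3.7,"s")):
    h,w=im.shape[:2]
    for x in range(x0,int(x0+w/f),20): 
        cv2.line(im,(int((x-x0)*f),0),(int((x-x0)*f),6),(0,255,0),1); cv2.putText(im,str(x),(int((x-x0)*f),16),0,.35,(0,255,0))
    for y in range(y0,int(y0+h/f),20):
        cv2.line(im,(0,int((y-y0)*f)),(6,int((y-y0)*f)),(0,255,0),1);cv2.putText(im,str(y),(8,int((y-y0)*f)+4),0,.35,(0,255,0))
    cv2.imwrite(f"pics/{n}z.png",im[:600,:800])
E
```

```text
(no output)
```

View pics/tz.png

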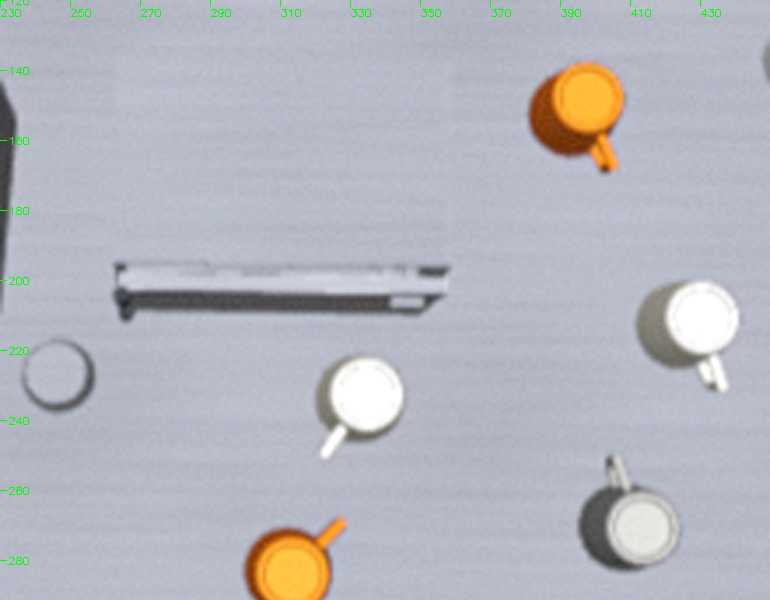

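View pics/sz.png

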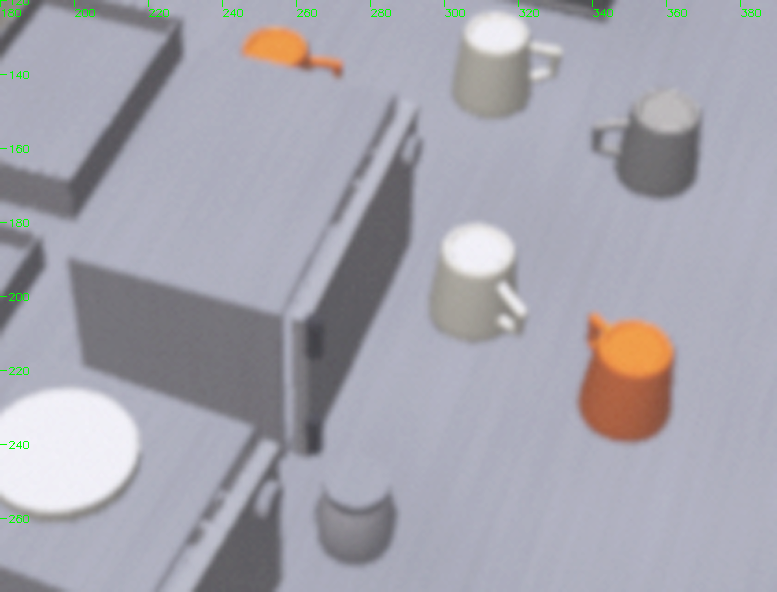

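```bash
cat > h.py <<'E'
import numpy as np
class C:
    def __init__(s,n):
        d=np.load(n); s.R=d["R"];s.t=d["t"];s.f=210/np.tan(np.radians(float(d["fovy"]))/2);s.c=np.array([d["cx"],d["cy"]],float)
    def proj(s,X):
        p=np.atleast_2d(X)@s.R.T+s.t; return p[:,:2]/p[:,2:]*s.f+s.c
    def plane(s,px,z):
        d=s.R.T@np.r_[(np.array(px)-s.c)/s.f,1]; o=-s.R.T@s.t; return o+d*(z-o[2])/d[2]
    def ray(s,px):
        d=s.R.T@np.r_[(np.array(px)-s.c)/s.f,1]; return -s.R.T@s.t,d/np.linalg.norm(d)
def tri(a,pa,b,pb):
    o1,d1=a.ray(pa);o2,d2=b.ray(pb)
    k=np.linalg.lstsq(np.c_[d1,-d2],o2-o1,rcond=None)[0]
    p,q=o1+k[0]*d1,o2+k[1]*d2
    return (p+q)/2,np.linalg.norm(p-q)
E
python3 - <<'E'
from h import *
np.set_printoptions(precision=4,suppress=True)
T=C("top0.npz");S=C("side0.npz")
t=lambda x,y:(230+x/3.5-.36,120+y/3.5-.36); s=lambda x,y:(180+x/3.7-.36,120+y/3.7-.36)
print("hinge top",T.plane(t(118,293),.177),S.plane(s(303,322),.177),tri(T,t(118,293),S,s(303,322)))
print("free top",T.plane(t(447,293),.177),S.plane(s(417,107),.177),tri(T,t(447,293),S,s(417,107)))
print("mugtop",T.plane(t(367,395),.08),S.plane(s(479,251),.08),tri(T,t(367,395),S,s(479,251)))
print("pad",S.plane(s(412,148),.147), T.plane(t(407,302),.147))
print("bottle etc orange",T.plane(t(292,574),.08), "whitespare",T.plane(t(702,318),.08),"jug",T.plane(t(59,374),.075))
print("handle tip",T.plane(t(324,456),.05),S.plane(s(523,315),.045))
E
```

```text
hinge top [0.555  0.0226 0.177 ] [0.56   0.0268 0.177 ] (array([0.5583, 0.0234, 0.1735]), np.float64(0.0057713366189156385))
free top [ 0.559  -0.2485  0.177 ] [ 0.5573 -0.2416  0.177 ] (array([ 0.5598, -0.2496,  0.1698]), np.float64(0.00017580542536892218))
mugtop [ 0.4801 -0.1927  0.08  ] [ 0.4785 -0.1879  0.08  ] (array([ 0.4801, -0.1934,  0.0743]), np.float64(0.0006709219135446645))
pad [ 0.5542 -0.2223  0.147 ] [ 0.5545 -0.2193  0.147 ]
bottle etc orange [ 0.3245 -0.1285  0.08  ] whitespare [ 0.5519 -0.4862  0.08  ] jug [0.4949 0.0765 0.075 ]
handle tip [ 0.4274 -0.1579  0.05  ] [ 0.4276 -0.1604  0.045 ]
```

Emit:
{"method": "jog_arm", "body": {"steps": [[-0.04,-0.035,0,-0.12],[-0.085,-0.075,0,-0.27],[-0.13,-0.118,0,-0.42],[-0.18,-0.16,0,-0.57],[-0.225,-0.2,0,-0.72]], "jaw": 0.3}}

```text
t: 0.72
tcp_pos: [0.3633, -0.396, 0.2312]
ee_rot: [-0.0, 0.971, -0.241, -0.0]
wrist_force: [1.5, -1.0, 0.9]
width: 0.0259
```

```bash
cat > st.py <<'E'
from rig import telemetry
import numpy as np
from scipy.spatial.transform import Rotation as Ro
import sys
o=telemetry.get_obs()
q=np.array(o["ee_rot"]);R=Ro.from_quat(q[[1,2,3,0]]).as_matrix()
p=np.array(o["tcp_pos"])
print("t",o["t"],"p",p.round(4),"F",np.round(o["wrist_force"],2),"w",o["width"],"j",np.round(o["joints"],2))
yaw=np.arctan2(R[1,0],R[0,0]);print("yaw x-axis",yaw.round(4))
if len(sys.argv)>3:
    g=np.array(list(map(float,sys.argv[1:4]))); print("tool shift",(R.T@(g-p)).round(4))
E
python3 st.py .48 -.1 .23
```

```text
t 0.725 p [ 0.3633 -0.396   0.2312] F [ 1.51 -0.96  0.94] w 0.025851194431552146 j [ 0.9   0.38 -0.23  2.02  0.13  0.75  0.1 ]
yaw x-axis -0.4861
tool shift [-0.0352 -0.3162  0.0012]
```

Emit:
{"method": "jog_arm", "body": {"steps": [[-0.006,-0.055,0,-0.12],[-0.013,-0.115,0,-0.24],[-0.02,-0.175,0,-0.36],[-0.028,-0.24,0,-0.486],[-0.035,-0.3,0,-0.486]]}}

```text
t: 1.35
tcp_pos: [0.4736, -0.1161, 0.2312]
ee_rot: [-0.0, 1.0, -0.002, -0.0]
wrist_force: [1.3, -0.4, -0.4]
width: 0.0255
```

```bash
python3 st.py .48 -.105 .022
```

```text
t 1.35 p [ 0.4736 -0.1161  0.2312] F [ 1.29 -0.41 -0.4 ] w 0.02551511544141423 j [ 0.45  0.34 -0.42  2.11  0.21  0.72 -0.11]
yaw x-axis -0.0038
tool shift [ 0.0064 -0.0112  0.2092]
```

Emit:
{"method": "jog_arm", "body": {"steps": [[0.005,-0.02,0.03,0],[0.005,-0.02,0.09,0],[0.005,-0.02,0.15,0],[0.005,-0.02,0.205,0],[0.005,-0.02,0.205,0]]}}

```text
t: 1.98
tcp_pos: [0.4761, -0.0971, 0.023]
ee_rot: [-0.0, 1.0, -0.002, -0.004]
wrist_force: [-0.4, -0.1, 0.5]
width: 0.026
```

```bash
python3 st.py .48 -.152 .022; python3 - <<'E'
from rig import camera
import cv2,numpy as np
c=camera("top");np.savez("top1.npz",**c);d=camera("side");np.savez("side1.npz",**d)
t=c["pixels"][170:290,270:400];s=d["pixels"][150:270,230:380]
g=lambda i,f:cv2.convertScaleAbs(cv2.resize(i,None,fx=f,fy=f,interpolation=2),alpha=1.6)
cv2.imwrite("pics/a.png",np.hstack([g(t,3),cv2.resize(g(s,3),(400,360))]))
E
```

```text
t 1.975 p [ 0.4761 -0.0971  0.023 ] F [-0.35 -0.11  0.46] w 0.026031300133968534 j [ 0.2   0.68 -0.16  2.28  0.49  0.22 -0.41]
yaw x-axis -0.0033
tool shift [0.0041 0.0549 0.0009]
```

View pics/a.png

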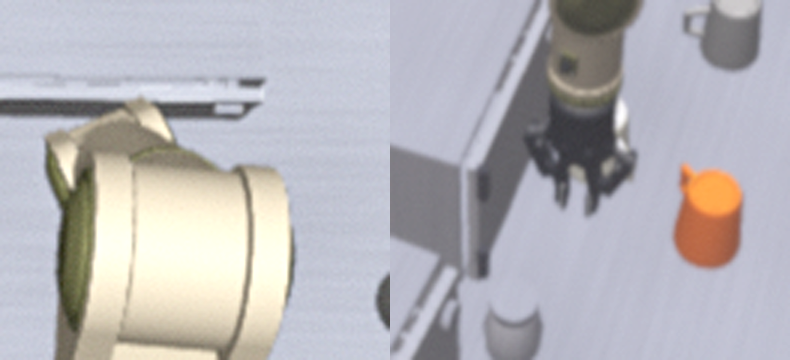

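Emit:
{"method": "jog_arm", "body": {"steps": [[0.005,0.015,0,0],[0.005,0.025,0,0],[0.005,0.035,0,0],[0.005,0.043,0,0],[0.005,0.05,0,0]]}}

```text
t: 2.7
tcp_pos: [0.4831, -0.1481, 0.0266]
ee_rot: [-0.0, 1.0, -0.003, 0.0]
wrist_force: [-1.0, 3.8, 3.0]
width: 0.0258
```

Emit:
{"method": "jog_arm", "body": {"steps": [[0,0.007,0,0],[0,0.014,0,0],[0,0.021,0,0],[0,0.028,0,0],[0,0.035,0,0]]}}

```text
t: 3.32
tcp_pos: [0.483, -0.1834, 0.0262]
ee_rot: [0.0, 1.0, -0.002, 0.0]
wrist_force: [0.4, 3.9, 0.9]
width: 0.0258
```

```bash
python3 st.py .48 -.275 .022; cat > pic.py <<'E'
from rig import camera
import cv2,numpy as np,sys
n=sys.argv[1]
c=camera("top");np.savez(f"top{n}.npz",**c);d=camera("side");np.savez(f"side{n}.npz",**d)
t=c["pixels"][170:290,270:400];s=d["pixels"][130:260,240:370]
g=lambda i:cv2.convertScaleAbs(cv2.resize(i,(400,400),interpolation=2),alpha=1.6)
cv2.imwrite(f"pics/p{n}.png",np.hstack([g(t),g(s)]))
E
python3 pic.py 2
```

```text
t 3.325 p [ 0.483  -0.1834  0.0262] F [0.36 3.9  0.9 ] w 0.025763891516809374 j [ 0.4   0.69 -0.22  2.21  0.52  0.29 -0.27]
yaw x-axis -0.005
tool shift [-0.0026  0.0916  0.0042]
```

View pics/p2.png

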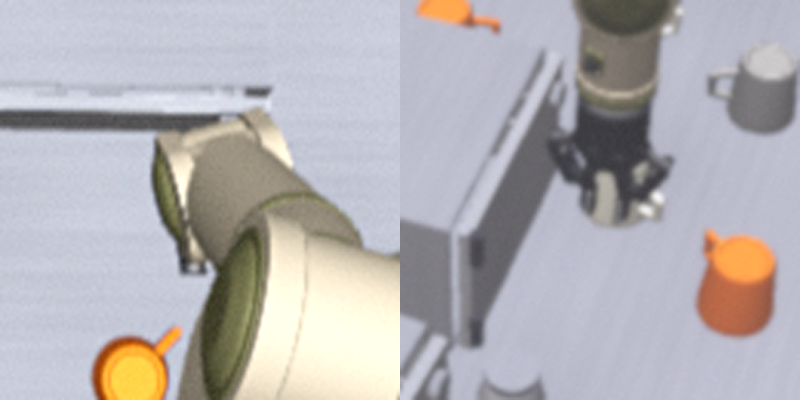

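Emit:
{"method": "jog_arm", "body": {"steps": [[0,0.008,0.003,0],[0,0.016,0.003,0],[0,0.024,0.003,0],[0,0.032,0.003,0],[0,0.04,0.003,0]]}}

```text
t: 4.05
tcp_pos: [0.4827, -0.2234, 0.0232]
ee_rot: [-0.0, 1.0, -0.003, -0.0]
wrist_force: [0.0, 4.1, 2.1]
width: 0.0255
```

Emit:
{"method": "jog_arm", "body": {"steps": [[0,0.01,0,0],[0,0.02,0,0],[0,0.03,0,0],[0,0.04,0,0],[0,0.047,0,0]]}}

```text
t: 4.68
tcp_pos: [0.4824, -0.2707, 0.0232]
ee_rot: [0.0, 1.0, -0.003, -0.0]
wrist_force: [0.0, 4.4, 1.9]
width: 0.0255
```

```bash
python3 st.py .48 -.275 .022; sed -i 's/270:400/290:420/' pic.py;python3 pic.py 3
```

```text
t 4.675 p [ 0.4824 -0.2707  0.0232] F [0.03 4.39 1.94] w 0.02548550970477065 j [ 0.6   0.72 -0.27  2.12  0.54  0.36 -0.13]
yaw x-axis -0.0055
tool shift [-0.0024  0.0043  0.0012]
```

View pics/p3.png

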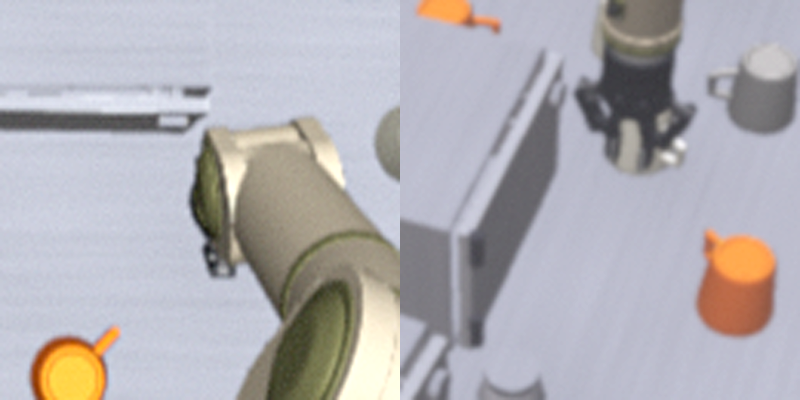

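Emit:
{"method": "jog_arm", "body": {"steps": [[0,-0.025,0,0],[0,-0.05,-0.02,0],[-0.01,-0.053,-0.08,0],[-0.03,-0.053,-0.13,0],[-0.05,-0.053,-0.18,0]]}}

```text
t: 5.4
tcp_pos: [0.432, -0.2169, 0.2047]
ee_rot: [0.0, 1.0, -0.003, -0.0]
wrist_force: [-0.2, -0.2, -0.5]
width: 0.0256
```

Emit:
{"method": "jog_arm", "body": {"steps": [[0,0,0,0.17],[0,0,0,0.34],[0,0,0,0.51],[0,0,0,0.68],[0,0,0,0.85]], "jaw": 0}}

```text
t: 6.02
tcp_pos: [0.4325, -0.217, 0.2033]
ee_rot: [0.0, 0.909, -0.417, -0.0]
wrist_force: [0.1, 0.9, -0.1]
width: -0.0002
```

Emit:
{"method": "jog_arm", "body": {"steps": [[0,0,0,0.17],[0,0,0,0.34],[0,0,0,0.51],[0,0,0,0.68],[0,0,0,0.72]]}}

```text
t: 6.65
tcp_pos: [0.4327, -0.2168, 0.2033]
ee_rot: [-0.0, -0.705, 0.709, -0.0]
wrist_force: [0.2, 1.0, 0.1]
width: 0.0
```

```bash
python3 st.py .45 -.218 .137; python3 pic.py 4
```

```text
t 6.65 p [ 0.4327 -0.2168  0.2033] F [0.16 1.04 0.08] w 2.0929978720265753e-05 j [ 0.4   0.36 -0.07  2.17  0.05  0.62 -1.28]
yaw x-axis -1.576
tool shift [ 0.0011 -0.0173  0.0663]
```

View pics/p4.png

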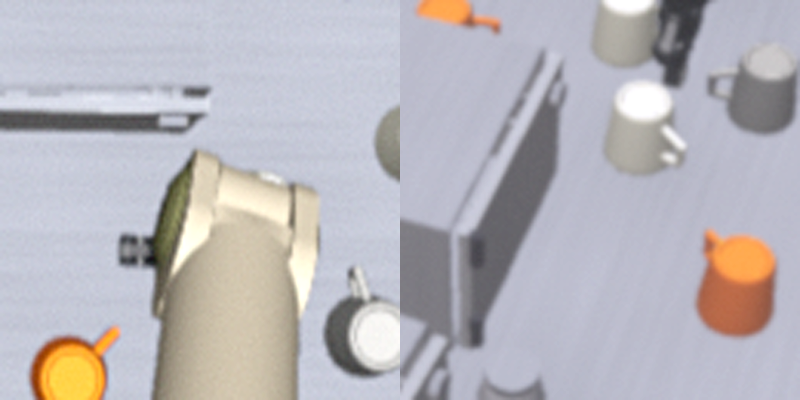

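Emit:
{"method": "jog_arm", "body": {"steps": [[0.002,0,0.04,0],[0.002,-0.02,0.067,0],[0.002,-0.05,0.067,0],[0.002,-0.075,0.067,0],[0.002,-0.075,0.067,0]]}}

```text
t: 7.38
tcp_pos: [0.5095, -0.2188, 0.136]
ee_rot: [0.0, -0.707, 0.707, -0.0]
wrist_force: [-0.3, 0.1, 0.3]
width: 0.0
```

```bash
python3 st.py .535 -.219 .137; python3 pic.py 5; python3 -c "
from h import *
S=C('side4.npz');print(S.plane((318.5,164),.08))"
```

```text
t 7.375 p [ 0.5095 -0.2188  0.136 ] F [-0.31  0.09  0.29] w 2.3909741630891665e-05 j [ 0.35  0.53 -0.06  2.08  0.06  0.54 -1.33]
yaw x-axis -1.5714
tool shift [ 0.0002 -0.0255 -0.001 ]
[ 0.48149786 -0.30565633  0.08      ]
```

View pics/p5.png

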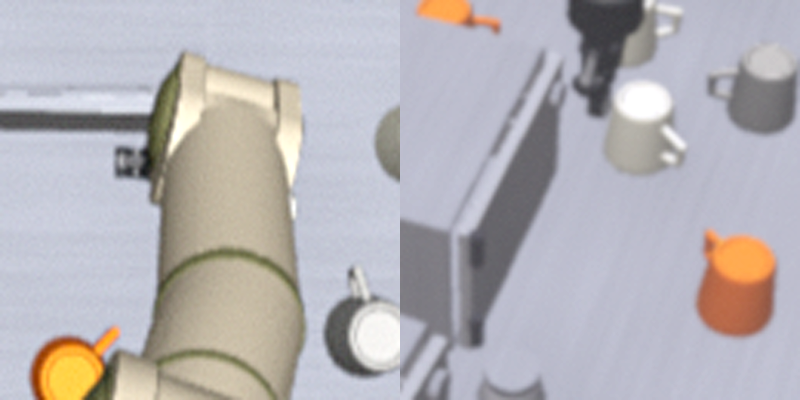

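Emit:
{"method": "jog_arm", "body": {"steps": [[0,-0.005,0,0],[0,-0.01,0,0],[0,-0.015,0,0],[0,-0.018,0,0],[0,-0.021,0,0]]}}

```text
t: 8.1
tcp_pos: [0.529, -0.219, 0.1362]
ee_rot: [-0.0, -0.706, 0.709, 0.0]
wrist_force: [-0.7, 0.4, 0.3]
width: 0.0003
```

Emit:
{"method": "jog_arm", "body": {"steps": [[0,-0.001,0,0],[0,-0.002,0,0],[0,-0.003,0,0],[0,-0.004,0,0],[0,-0.005,0,0]]}}

```text
t: 8.72
tcp_pos: [0.5338, -0.219, 0.1363]
ee_rot: [-0.0, -0.706, 0.709, 0.0]
wrist_force: [1.2, -0.2, -0.0]
width: 0.0001
```

Emit:
{"method": "jog_arm", "body": {"steps": [[0,-0.001,0,0],[0,-0.002,0,0],[0,-0.003,0,0],[0,-0.004,0,0],[0,-0.004,0,0]]}}

```text
t: 9.35
tcp_pos: [0.5373, -0.2191, 0.1362]
ee_rot: [-0.0, -0.706, 0.709, 0.0]
wrist_force: [-3.4, 0.3, 1.9]
width: -0.0002
```

Emit:
{"method": "jog_arm", "body": {"steps": [[0,-0.0005,0,0],[0,-0.001,0,0],[0,-0.0015,0,0],[0,-0.002,0,0],[0,-0.002,0,0]]}}

```text
t: 9.98
tcp_pos: [0.5393, -0.2193, 0.1362]
ee_rot: [-0.0, -0.706, 0.709, 0.0]
wrist_force: [-4.6, -1.9, 2.0]
width: 0.0002
```

Emit:
{"method": "jog_arm", "body": {"steps": [[0,-0.0005,0,0],[0,-0.001,0,0],[0,-0.0015,0,0],[0,-0.002,0,0],[0,-0.002,0,0]]}}

```text
t: 10.6
tcp_pos: [0.5411, -0.2194, 0.1362]
ee_rot: [-0.001, -0.705, 0.709, 0.0]
wrist_force: [-6.1, -2.8, 3.2]
width: 0.0001
```

Emit:
{"method": "jog_arm", "body": {"steps": [[0,-0.0005,0,0],[0,-0.001,0,0],[0,-0.0015,0,0],[0,-0.0015,0,0]]}}

```text
t: 11.1
tcp_pos: [0.5421, -0.2195, 0.1362]
ee_rot: [-0.001, -0.705, 0.709, 0.001]
wrist_force: [-6.5, -2.0, 4.2]
width: 0.0001
```

Emit:
{"method": "jog_arm", "body": {"steps": [[0,-0.001,0,0],[0,-0.002,0,0],[0,-0.002,0,0]]}}

```text
t: 11.48
tcp_pos: [0.5422, -0.2195, 0.1361]
ee_rot: [-0.002, -0.705, 0.709, 0.002]
wrist_force: [-13.2, -1.4, 9.0]
width: -0.0002
```

Emit:
{"method": "jog_arm", "body": {"steps": [[0,0.005,0,0],[0,0.012,0,0],[0,0.02,0,0],[0,0.03,0,0],[0,0.042,0,0]]}}

```text
t: 12.1
tcp_pos: [0.5028, -0.2187, 0.1363]
ee_rot: [0.0, -0.706, 0.708, -0.0]
wrist_force: [-1.6, 1.3, -0.2]
width: -0.0
```

Emit:
{"method": "jog_arm", "body": {"steps": [[0,0.025,0,0],[0,0.05,0,0],[0.005,0.075,0,0],[0.015,0.1,0,0],[0.025,0.11,0,0]]}}

```text
t: 12.72
tcp_pos: [0.3922, -0.2441, 0.1366]
ee_rot: [0.0, -0.705, 0.709, -0.0]
wrist_force: [0.2, -0.9, -0.3]
width: 0.0003
```

```bash
python3 st.py .4 -.25 .25; python3 pic.py 6
```

```text
t 12.725 p [ 0.3922 -0.2441  0.1366] F [ 0.24 -0.9  -0.32] w 0.00026629648920628097 j [ 0.49  0.45 -0.07  2.27  0.08  0.42 -1.22]
yaw x-axis -1.5757
tool shift [ 0.0059 -0.0079 -0.1134]
```

View pics/p6.png

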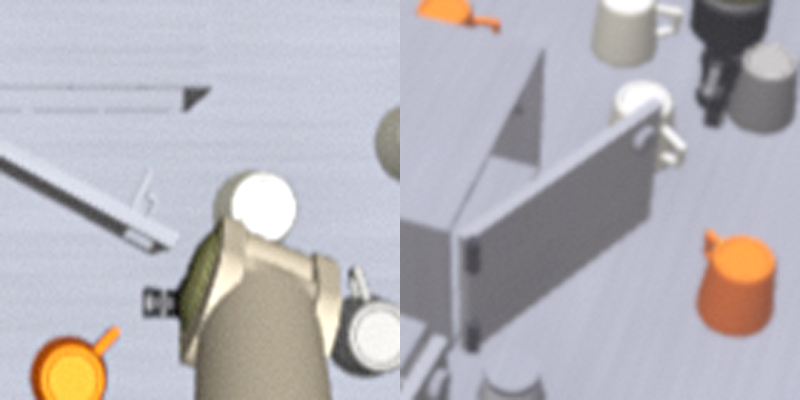

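Emit:
{"method": "jog_arm", "body": {"steps": [[0.01,0,-0.05,0],[0.02,0,-0.1,0],[0.06,0,-0.12,0],[0.11,0,-0.12,0],[0.16,0,-0.12,0]]}}

```text
t: 13.45
tcp_pos: [0.3941, -0.4051, 0.2572]
ee_rot: [0.0, -0.706, 0.708, -0.001]
wrist_force: [1.3, 0.2, 0.1]
width: -0.0002
```

Emit:
{"method": "jog_arm", "body": {"steps": [[0.05,0.01,0,0],[0.1,0.02,0,0],[0.15,0.03,0,0],[0.15,0.03,0,0],[0.15,0.03,0,0]]}}

```text
t: 14.08
tcp_pos: [0.3629, -0.5527, 0.2559]
ee_rot: [0.0, -0.706, 0.708, 0.0]
wrist_force: [-0.4, 0.2, 0.1]
width: -0.0001
```

```bash
python3 st.py; python3 - <<'E'
from rig import camera
import cv2,numpy as np
for n in("top","side"):
    c=camera(n);np.savez(n+"7.npz",**c)
    p=c["pixels"]; a=np.load(n+"0.npz")["pixels"]
    if n=="top": p=p[110:310,220:480]
    else: p=p[110:310,150:410]
    cv2.imwrite(f"pics/{n}7.png",cv2.convertScaleAbs(cv2.resize(p,None,fx=3,fy=3,interpolation=2),alpha=1.5))
    d=cv2.absdiff(c["pixels"],a).max(2)
    cv2.imwrite(f"pics/{n}7d.png",d*3)
E
```

```text
t 14.075 p [ 0.3629 -0.5527  0.2559] F [-0.37  0.19  0.12] w -7.779174442842705e-05 j [ 0.93  0.5  -0.03  1.73  0.02  0.92 -0.69]
yaw x-axis -1.5743
```

View pics/top7.png

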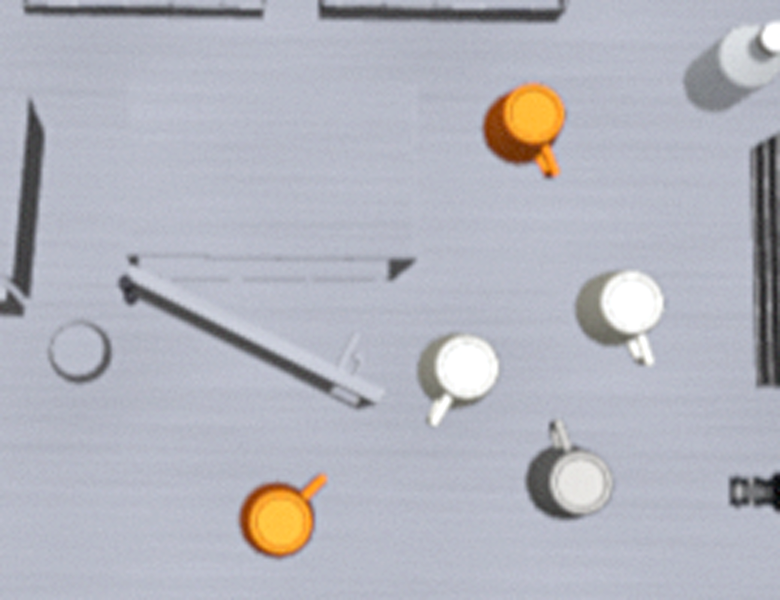

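View pics/side7d.png

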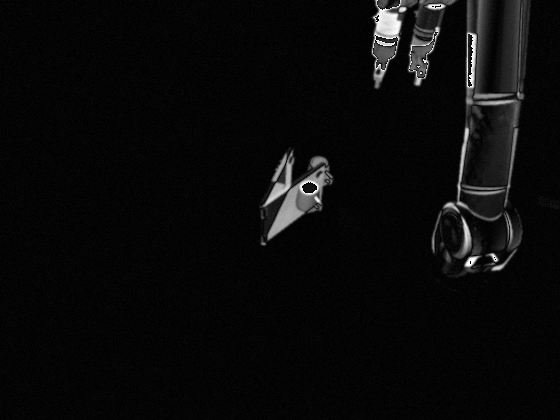

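```bash
python3 - <<'E'
from h import *
T=C("top7.npz")
m=T.plane((375.2,232.3),.08);e=T.plane((220+383/3-.3,110+393/3-.3),.177);h=T.plane((220+122/3,110+275/3),.177)
print(m,e,h,"past edge",-0.2485-m[1],"angle",np.arctan2(h[0]-e[0],h[1]-e[1]))
from rig import robot
if m[1]<-.295: print(robot.sign_off())
E
```

```text
[ 0.48246989 -0.31703937  0.08      ] [ 0.45088819 -0.21980257  0.177     ] [0.55982117 0.03044959 0.177     ] past edge 0.0685393743954672 angle 0.4105564035898489
the job is handed in; nothing more can be done
None
```

The job is done and handed in at about 14 s of the 48 s allowed; the sign-off gives no verdict.

- **Mug:** I slid it along the worktop with the two fingertips, low down, using about 4 N. In the last top view its axis stands about 68 mm past the free edge, where 40 mm was needed, and it is still upright.
- **Door:** I pressed the pad with the closed fingers. The door stopped moving inward and the force rose to about 13 N, slightly above the 9–12 N you called ample. I then drew back, and the spring swung the door ajar. I measured roughly 0.41 rad from hand-picked pixels, against the nominal 0.45.
- **Everything else:** A before-and-after comparison of the side view shows only the door, the mug and the arm changed. The arm ended clear of everything, at about zero wrist force.

One check disagreed slightly. The side camera placed points about 5 mm further towards +y than the top camera did. By the side camera alone the mug is still about 64 mm past the free edge.

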